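# Ready the sprung tweezers over a sherd at the marked gap

## Robot

A 6-joint arm with a two-finger parallel gripper is mounted at the origin on the work surface; the furniture and walls round the work are solid. World frame = base frame: x ahead of the robot, y to its left, z up, the work surface at z = 0. Lengths are in m, angles in degrees, forces in N, time in s.
With the tool pointing down it reaches from about 0.35 to 0.975 m from the base axis. Payload 17.4 kg.
Tool frame: the origin (TCP) lies between the finger pads; the fingertips stand 22 mm ahead of it and the grasp point (between the pads) lies 3 mm ahead of it; z points along the fingers, y is the direction in which the jaws open and shut (so a half turn about z gives the same grasp; the last joint's range is limited). The gripper opens to 85 mm and grips with 20 to 120 N. Pads are 22 mm wide; open, the fingers measure 114 mm over their backs; the gripper's body (76 mm by 85 mm) begins 54 mm behind the grasp point. The pads swing forward as they close: fully open they stand 13 mm farther back than shut.
Start: joints at [-66.91, 6.646, 82.598, -0, 90.757, -2.166], TCP at [0.288, -0.61, 0.253] pointing down, gripper open.
Joint ranges: [-162.19, 162.19], [-47.58, 125.68], [4.15, 143.07], [-65.23, 245.23], [0.69, 171.88], [-170.13, 170.13]. Speed limits (degrees/s): [108.29, 108.29, 127.2, 180, 180, 180].

## Interface

Orientations are given as a 3x3 rotation matrix whose columns are the frame's x, y, z axes.
In Python, from rig import robot gives the robot as it stands.
- The arm moves only by the tool arm_command, never from a script. Its argument "steps" is one flat list of numbers, 6 for each row, row after row: the shift along the tool's x, y, z in cm, then the turn, a rotation vector about the tool's x, y, z in degrees. In form: [tx, ty, tz, rx, ry, rz, tx, ty, tz, rx, ry, rz, ...]. A call has 1 to 8 rows; each row is the pose to reach, as a shift and turn from the pose commanded when the call began, along the tool's axes at that moment; what a row does not reach only later rows make up. A row lasts 1/12 s, in which the tool goes at most 41.7 mm and 7.16 degrees, less where a joint would pass 70% of its speed; a pose out of reach is approached as far as the arm can. A call with a gripper value outside its range is refused whole. "claw" is the gripper command: -1 is shut, 1 is fully open, values between are in proportion, set as the call begins (left out, the last holds). The fingers move at their own pace and stop on an object; the grip force is fixed at half the most. Time passes only in rows, so rows that repeat a pose let the fingers close. It gives the time, the measured TCP pose, the force and the opening at its end, in the units of the state.
- robot.get_state(): the state, without advancing time (a new reading comes with each control period).
- robot.snapshot(name): name is "scene" or "top"; returns a dict with "color" (400x640x3 uint8, red, green, blue), "fx", "fy", "cx", "cy" (pixels), "extrinsics" (4x4, takes a point from camera to world coordinates). Camera axes: x right, y down, z forward; pixel columns grow to the right and rows downward; lengths in m; the calibration is good to about 2 mm. A picture is of the moment at which its call begins. There is no depth.
- robot.finish_job(): hands the job in, once; it reports no verdict.
The state is a dict: "time_s": time; "joint_positions": joint angles; "dq": joint speeds; "tau": joint torques, N m; "tcp_pos": TCP position; "tcp_rot": TCP orientation; "ft_force": force on the tool from outside, world axes, zero at the start; "moment": the same for the moment, N m; "gripper_width": opening from 0.0 (shut) to 1.0 (fully open).
Only numpy, scipy, OpenCV 4.12 (cv2) and the standard library are available. Lean on these libraries where they do the work, as an engineer would, in place of code of your own. Each camera call takes 0.05 s, during which the arm holds its last target. There are 200 camera calls.

## Task

Take the sprung tweezers out of their compartment in the two-part tool tray and bring them, level, to the cork block, so that the tips hover a few centimetres above the sherd lying there. Squeeze them until the pin on the one blade stands at the mark on the cross strip, which is a tip gap of 14 mm, never pinching the tips together, and finish still holding them there in the air with the gap steady, ready for the pick. Leave the sherd on the block, the brush and the loupe where they are.

Things in the scene. Friction and masses are not known exactly. Their poses are not given: they have to be found in the camera images.
- tray: cream tool tray, 215 x 239 x 30 mm, walls 4 mm thick, its floor 12 mm above the table, fixed; a wall along its x axis parts it into two long compartments, each 113 mm wide, centred 58 mm to either side (y). Two low cross ribs carry the tools 20 mm above the table. Origin: centre of its underside. Tweezers in the one compartment, brush in the other
- tweezers_grip (a point): the steel sprung tweezers, 175 mm long, about 62 g, lying flat on the ribs, underside 8 mm over the tray's floor. Point midway between the ribbed finger rests (14 mm long, 15 mm high, on the outer faces of the blades), half-way up the 16 mm high blades, near the centre of mass. x points to the tips (70 mm ahead; heel 105 mm behind), y to the left blade. Over the rests: 34 mm open, 23 mm at the marked gap
- tips_mid (a point): point midway between the two tips of the tweezers, half-way up, 70 mm ahead of tweezers_grip. The cross strip with its dark mark is on top, 41 mm ahead of tweezers_grip, carried by the left blade; the pin that comes to the mark is on the right blade beside it
- tip_left (a point): inner face of the left tip of the tweezers; the tip gap is its distance from tip_right, 32 mm when open, 14 mm at the mark. 1 mm less over the finger rests gives about 1.7 mm less at the tips
- tip_right (a point): inner face of the right tip of the tweezers
- blade_l (a joint): how far each blade has been squeezed in, rad: 0 open (gap 32 mm), 0.058 at the mark (gap 14 mm), 0.10 shut; gap falls evenly. Both blades turn together about the heel; springs push them open: each rest needs about 1.3 N to start closing, 5 N at the mark
- pad: square cork block, 90 x 90 x 16 mm, fixed on the table. Origin: centre of its underside
- sherd: flat brown pottery sherd, 60 x 51 x 13 mm, lying loose on the cork block; its top is 29 mm above the table. Origin: centre of its underside
- brush: small flat brush with a wooden handle, 136 x 21 x 11 mm, lying loose on the ribs of the other compartment. Origin: centre of its underside, long axis y
- loupe: black eye loupe, 32 mm across and 27 mm high, standing loose on the table between tray and pad, towards the robot. Origin: centre of its underside
Not all that is in view belongs to the job. Leave any purple look-alike of the sherd alone.

How it is judged (in metres and radians):
On the way:
1. the gripper has lifted the tweezers clear of the tray (height (world z) of tweezers_grip above 0.06 m and contact force between the fingers and tweezers above 0.5 N and contact force between tweezers and tray below 0.05 N), for 0.2 s.
At the end, for the whole second after the job is handed in: The gripper holds the tweezers level (0.3 rad) in the air, clear of tray, block and sherd; tip gap 14 mm within 3 mm and steady; point between the tips within 30 mm of the sherd's middle seen from above and 38 to 110 mm above the table; sherd still on the block (distance between tip_left and tip_right between 0.011 and 0.017 m and velocity of joint blade_l between -0.03 and 0.03 rad/s and horizontal distance between tips_mid and sherd below 0.03 m and height (world z) of tips_mid between 0.038 and 0.11 m and angle between tweezers_grip's own z axis and vertical below 0.3 rad and contact force between the fingers and tweezers above 1 N and contact force between tweezers and tray below 0.05 N and contact force between tweezers and sherd below 0.05 N and contact force between tweezers and pad below 0.05 N and horizontal distance between sherd and pad below 0.035 m); the arm keeps its last pose, push and grip.
It fails at once if the tips of the tweezers were pinched together (gap under 4 mm) (distance between tip_left and tip_right below 0.004 m).
It fails at once if the sherd, the brush or the loupe was moved by more than 20 mm (distance of any of sherd, brush, loupe from where it was at the start of the episode above 0.02 m).
It also fails if it takes over 48 s, if anything falls off the work surface, if the arm or the gripper's body presses on something with over 40 N, if the wrist force passes 120 N, or if a joint passes its speed limit or range.

## Working session

There is one attempt and no reset: what is moved stays moved. The work goes in short steps, Python scripts to look and compute and a tool call to move; the robot and the scene stay as the last step left them, time stands still between calls to the robot, and variables do not carry over. Pictures are saved under pics/ and viewed, about 8 in all and at most 12, crops included, and the job is handed in when it is done.

Besides the shell and the picture viewer there is one more tool, called after "Emit:" as name(argument=value, ...), one argument or row to a line, values as JSON. arm_command: Moves the arm, as the interface text tells. Its arguments: {"type":"object","properties":{"steps":{"type":"array","items":{"type":"number"}},"claw":{"type":"number"}},"required":["steps"]}

```bash
mkdir -p pics; cat > h.py <<'E'
import numpy as np, cv2
from rig import robot
def snap(n,f):
    s=robot.snapshot(n); cv2.imwrite(f'pics/{f}.png',s['color'][:,:,::-1]); np.savez(f'pics/{f}.npz',**{k:s[k] for k in('color','fx','fy','cx','cy','extrinsics')}); return s
def ray(s,u,v,z):
    E=np.array(s['extrinsics']); d=E[:3,:3]@[(u-s['cx'])/s['fx'],(v-s['cy'])/s['fy'],1]; o=E[:3,3]
    return o+d*(z-o[2])/d[2]
def proj(s,p):
    E=np.array(s['extrinsics']); c=E[:3,:3].T@(np.array(p)-E[:3,3]); return s['fx']*c[0]/c[2]+s['cx'],s['fy']*c[1]/c[2]+s['cy']
E
python3 - <<'E'
from h import *
a=snap('top','top0');b=snap('scene','scene0')
for s in(a,b): print(s['fx'],s['cx'],s['cy'],np.round(s['extrinsics'],3).tolist())
print(robot.get_state())
E
```

```text
373.5565163184767 318.34229542719913 199.45240946576297 [[0.023, -0.979, 0.204, 0.364], [-1.0, -0.022, 0.005, -0.037], [-0.001, -0.204, -0.979, 1.072], [0.0, 0.0, 0.0, 1.0]]
463.37851839831876 317.84914647785985 207.76741867913282 [[-0.829, -0.247, 0.501, -0.037], [-0.559, 0.334, -0.759, 0.927], [0.021, -0.91, -0.415, 0.579], [0.0, 0.0, 0.0, 1.0]]
{'time_s': 0.1, 'joint_positions': array([-6.69114350e+01,  6.67210353e+00,  8.26332032e+01, -2.32426014e-04,
        9.07567672e+01, -2.16672975e+00]), 'dq': array([-0.03174786,  0.0129212 , -0.04500802, -0.00313421, -0.02186748,
       -0.14125614]), 'tau': array([ 2.14810148e-03, -7.33665490e+01, -6.33788037e+01, -5.25840653e-05,
        5.22038201e-03, -3.03360673e-05]), 'tcp_pos': array([ 0.2879101 , -0.61034647,  0.2526135 ]), 'tcp_rot': array([[ 9.04415752e-01,  4.26652041e-01, -4.28588145e-04],
       [ 4.26652255e-01, -9.04415205e-01,  9.95023283e-04],
       [ 3.69070796e-05, -1.08277283e-03, -9.99999413e-01]]), 'ft_force': array([-0.22088027,  0.30423075,  0.27295047]), 'moment': array([-0.01052999,  0.01474651, -0.0360759 ]), 'gripper_width': 1.0006133539488178}
```

View pics/top0.png

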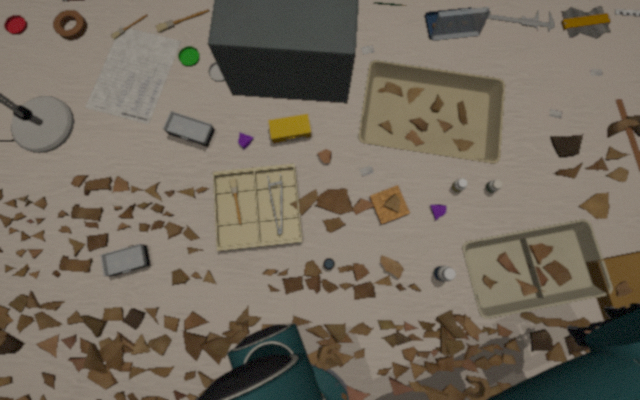

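View pics/scene0.png

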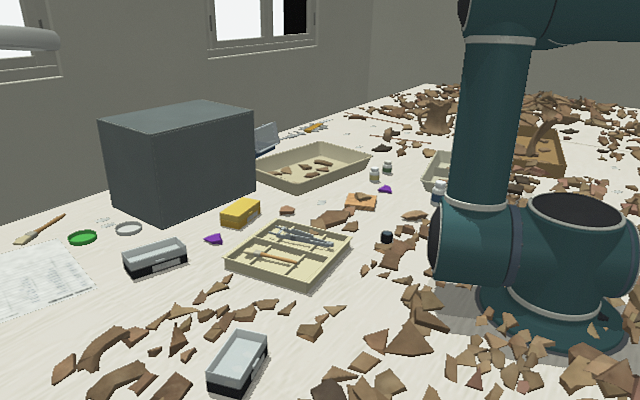

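Top view: the tray is at (258,208), tweezers-like tool at (277,205) and brush at (237,200). The cork block with sherd is at (390,205), the loupe at (328,264), and purple look-alikes at (438,211) and (245,140). Possible confusions are the brush (237,200) in the other compartment, the brush (185,20) outside, and the calipers (525,20). I choose (277,205) and check it in one crop.

```bash
python3 - <<'E'
from h import *
c=cv2.imread('pics/top0.png')
a=cv2.resize(c[160:255,208:308],None,fx=6,fy=6,interpolation=cv2.INTER_CUBIC)
b=cv2.resize(c[180:228,366:413],None,fx=4,fy=4,interpolation=cv2.INTER_CUBIC)
o=np.zeros((570,800,3),np.uint8);o[:570,:600]=a;o[:192,605:605+188]=b
cv2.imwrite('pics/crop0.png',o)
s=dict(np.load('pics/top0.npz'))
for n,u,v,z in [('tray nw',215,173,.03),('ne',297,167,.03),('se',302,242,.03),('sw',218,250,.03),('loupe',328,264,.013),('sherd',390,204,.029)]: print(n,ray(s,u,v,z).round(3))
E
```

```text
tray nw [0.652 0.269 0.03 ]
ne [0.676 0.033 0.03 ]
se [0.459 0.011 0.03 ]
sw [0.432 0.243 0.03 ]
loupe [ 0.401 -0.062  0.013]
sherd [ 0.573 -0.235  0.029]
```

View pics/crop0.png

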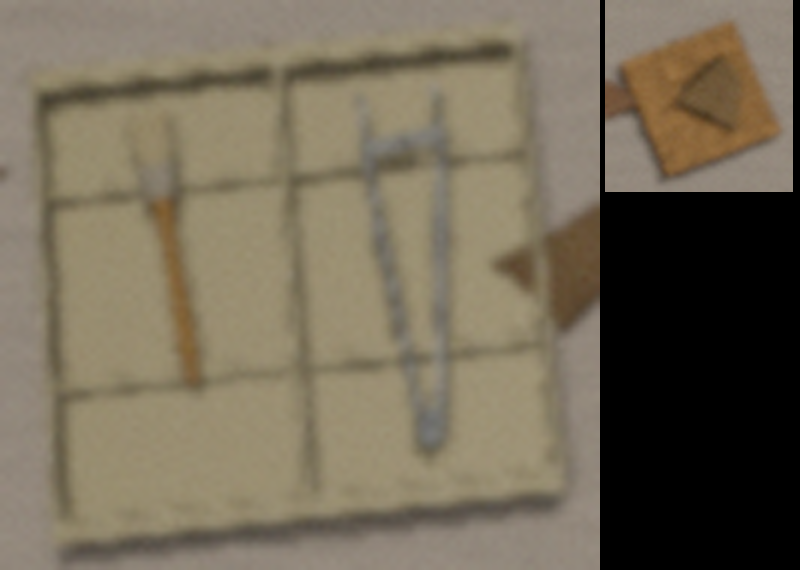

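The crop confirms the tweezers in the right-hand compartment: tips at the top (361,100) and (435,92), heel at about (429,445). The sherd is centred on the tilted cork block.

```bash
cat >> h.py <<'E'
from scipy.spatial.transform import Rotation as Ro
def delta(p,yaw):
    "shift cm and turn deg in tool axes to TCP p, tool x at yaw deg, z down"
    st=robot.get_state(); R=np.array(st['tcp_rot']); c,s=np.cos(np.radians(yaw)),np.sin(np.radians(yaw))
    T=np.array([[c,s,0],[s,-c,0],[0,0,-1]])
    print('t',st['time_s'],'shift cm',(R.T@(np.array(p)-st['tcp_pos'])*100).round(2),'rot',np.degrees(Ro.from_matrix(R.T@T).as_rotvec()).round(2),'w',st['gripper_width'],'F',np.round(st['ft_force'],1))
E
python3 - <<'E'
from h import *
s=dict(np.load('pics/top0.npz'))
f=lambda x,y,z:ray(s,208+x/6,160+y/6,z)
L=f(362,100,.036);R=f(436,92,.036);H=f(429,448,.036)
M=(L+R)/2; d=M-H; yaw=np.degrees(np.arctan2(d[1],d[0])); G=M-.07*d/np.linalg.norm(d)
print(L,R,H,'len',np.linalg.norm(d),'gap',np.linalg.norm(L-R),'yaw',yaw,'grip',G, 'from heel',H+.105*d/np.linalg.norm(d))
for n,x,y in [('divider top',280,70),('divider bot',312,490),('right wall top',520,45),('right wall bot',558,490)]:print(n,f(x,y,.03))
delta([G[0],G[1],.2],yaw)
g=lambda x,y,z:ray(s,366+x/4,180+y/4,z)
print('pad',[g(x-605,y,.016).round(3) for x,y in((620,65),(735,22),(780,130),(665,178))],'sherd',g(110,95,.029),[g(x-605,y,.029).round(3) for x,y in((680,100),(725,57),(745,72),(733,130))])
E
```

```text
[0.64321152 0.11367429 0.036     ] [0.64797514 0.0784745  0.036     ] [0.47738896 0.07427795 0.036     ] len 0.16961071291107044 gap 0.035520660828749294 yaw 7.383420639894468 grip [0.57617374 0.08707879 0.036     ] from heel [0.58151834 0.08777136 0.036     ]
divider top [0.65888589 0.15483799 0.03      ]
divider bot [0.45730357 0.12831558 0.03      ]
right wall top [0.67405331 0.03957513 0.03      ]
right wall bot [0.45991807 0.01424396 0.03      ]
t 0.1 shift cm [ 55.83 -50.77   5.32] rot [-6.000e-02  1.000e-02  1.787e+01] w 1.0006133539488178 F [-0.2  0.3  0.3]
pad [array([ 0.597, -0.18 ,  0.016]), array([ 0.631, -0.263,  0.016]), array([ 0.552, -0.294,  0.016]), array([ 0.515, -0.211,  0.016])] sherd [ 0.57359306 -0.24519207  0.029     ] [array([ 0.569, -0.22 ,  0.029]), array([ 0.601, -0.253,  0.029]), array([ 0.591, -0.267,  0.029]), array([ 0.549, -0.257,  0.029])]
```

Emit:
arm_command(
  steps=[7,-6.3,0.6,0,0,3,14,-12.7,1.3,0,0,6,21,-19,2,0,0,9,28,-25.4,2.6,0,0,12,35,-31.7,3.3,0,0,15,42,-38,4,0,0,18,49,-44.4,4.6,0,0,18,55.8,-50.8,5.3,0,0,18],
  claw=0.4,
)

```text
time_s: 0.77
tcp_pos: [0.4157, -0.3014, 0.2298]
tcp_rot: [[0.992, 0.126, -0.0], [0.126, -0.992, 0.0], [0.0, -0.0, -1.0]]
ft_force: [1.5, 0.7, 0.1]
gripper_width: 0.7
```

```bash
python3 -c "
from h import *
delta([.578,.087,.2],7.4)"
```

```text
t 0.7667 shift cm [ 20.98 -36.5    2.98] rot [-0.   -0.   -0.19] w 0.7000049825767806 F [1.5 0.7 0.1]
```

Emit:
arm_command(
  steps=[21,-36.5,3,0,0,0,21,-36.5,3,0,0,0,21,-36.5,3,0,0,0,21,-36.5,3,0,0,0,21,-36.5,3,0,0,0,21,-36.5,3,0,0,0,21,-36.5,3,0,0,0,21,-36.5,3,0,0,0],
)

```text
time_s: 1.43
tcp_pos: [0.5438, 0.0056, 0.2062]
tcp_rot: [[0.992, 0.126, 0.0], [0.126, -0.992, -0.0], [0.0, 0.0, -1.0]]
ft_force: [1.4, -1.0, 0.1]
gripper_width: 0.702
```

Emit:
arm_command(
  steps=[0,0,0,0,0,0],
)

```text
time_s: 1.52
tcp_pos: [0.5447, 0.0089, 0.2053]
tcp_rot: [[0.991, 0.131, -0.001], [0.131, -0.991, 0.002], [-0.001, -0.002, -1.0]]
ft_force: [0.4, -0.1, -0.8]
gripper_width: 0.701
```

```bash
python3 -c "
from h import *
delta([.578,.087,.1],7.4)"
```

```text
t 1.5167 shift cm [ 4.33 -7.29 10.54] rot [-0.1   0.05  0.11] w 0.7010564863983861 F [ 0.4 -0.1 -0.8]
```

Emit:
arm_command(
  steps=[2.1,-3.6,2,0,0,0,4.3,-7.3,4,0,0,0,4.3,-7.3,7,0,0,0,4.3,-7.3,10.5,0,0,0,4.3,-7.3,10.5,0,0,0,4.3,-7.3,10.5,0,0,0,4.3,-7.3,10.5,0,0,0],
)

```text
time_s: 2.1
tcp_pos: [0.5776, 0.0809, 0.1035]
tcp_rot: [[0.992, 0.126, 0.002], [0.126, -0.992, 0.0], [0.002, 0.0, -1.0]]
ft_force: [1.2, -0.4, 0.2]
gripper_width: 0.698
```

```bash
python3 - <<'E'
from h import *
delta([.578,.087,.04],7.4)
a=snap('scene','s1'); b=snap('top','t1')
u,v=map(int,proj(a,[.578,.087,.05])); A=cv2.resize(a['color'][v-60:v+40,u-60:u+60,::-1],None,fx=5,fy=5,interpolation=cv2.INTER_CUBIC)
cv2.imwrite('pics/c1.png',A); print(u,v)
E
```

```text
t 2.1 shift cm [ 0.1  -0.6   6.35] rot [ 0.   -0.09 -0.17] w 0.6982218808600142 F [ 1.2 -0.4  0.2]
297 227
```

View pics/c1.png

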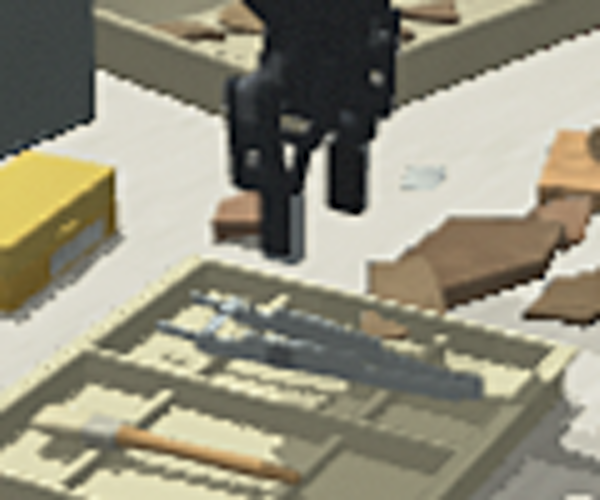

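The scene crop shows the open gripper above the tray. The tips are at about (162,327) and (195,296), the heel at (482,385), and the ribbed rest on the near blade at about (290,352). I cross-check the grip point with this view.

```bash
python3 - <<'E'
from h import *
s=dict(np.load('pics/s1.npz'))
f=lambda x,y,z:ray(s,237+(x-2)/5,167+(y-2)/5,z).round(4)
print('tipL',f(160,326,.03),'tipR',f(194,295,.03),'heel',f(484,380,.034),'rest',f(290,353,.028))
for p in ([.578,.087,.036],[.578,.104,.028]): u,v=proj(s,p); print((u-237)*5+2,(v-167)*5+2)
E
```

```text
tipL [0.6458 0.1193 0.03  ] tipR [0.6538 0.0816 0.03  ] heel [0.4775 0.0761 0.034 ] rest [0.5771 0.1006 0.028 ]
304.53234696814616 328.2852740571262
284.4284448226041 355.1119920858282
```

Emit:
arm_command(
  steps=[0.2,-0.7,1.5,0,0,0.4,0.2,-0.7,3,0,0,0.4,0.2,-0.7,4,0,0,0.4,0.2,-0.7,4,0,0,0.4,0.2,-0.7,4,0,0,0.4],
)

```text
time_s: 2.62
tcp_pos: [0.5784, 0.0882, 0.0623]
tcp_rot: [[0.993, 0.119, 0.0], [0.119, -0.993, -0.0], [0.0, 0.0, -1.0]]
ft_force: [0.4, -0.5, 0.3]
gripper_width: 0.703
```

```bash
python3 -c "
from h import *
delta([.579,.088,.038],7.8)"
```

```text
t 2.6167 shift cm [0.06 0.03 2.43] rot [ 0.   -0.03 -0.96] w 0.7033059877494514 F [ 0.4 -0.5  0.3]
```

Emit:
arm_command(
  steps=[0,0,1,0,0,-1,0,0,2,0,0,-1,0,0,2.5,0,0,-1,0,0,2.5,0,0,-1,0,0,2.5,0,0,-1],
)

```text
time_s: 3.03
tcp_pos: [0.5779, 0.0885, 0.036]
tcp_rot: [[0.991, 0.137, -0.001], [0.137, -0.991, -0.0], [-0.001, -0.0, -1.0]]
ft_force: [0.3, 0.5, -0.3]
gripper_width: 0.7
```

Emit:
arm_command(
  steps=[0,0,0,0,0,0,0,0,0,0,0,0,0,0,0,0,0,0,0,0,0,0,0,0,0,0,0,0,0,0,0,0,0,0,0,0],
  claw=-0.15,
)

```text
time_s: 3.53
tcp_pos: [0.5782, 0.0885, 0.0366]
tcp_rot: [[0.991, 0.137, 0.0], [0.137, -0.991, 0.0], [0.0, -0.0, -1.0]]
ft_force: [0.4, 0.1, -0.1]
gripper_width: 0.428
```

Emit:
arm_command(
  steps=[0,0,0,0,0,0,0,0,0,0,0,0,0,0,0,0,0,0,0,0,0,0,0,0],
  claw=-0.34,
)

```text
time_s: 3.87
tcp_pos: [0.5785, 0.0885, 0.037]
tcp_rot: [[0.991, 0.137, 0.001], [0.137, -0.991, 0.0], [0.001, 0.0, -1.0]]
ft_force: [-0.0, 0.3, 5.4]
gripper_width: 0.329
```

```bash
python3 - <<'E'
from h import *
delta([.579,.088,.15],7.4)
a=snap('scene','s2')
u,v=map(int,proj(a,[.578,.087,.05])); A=cv2.resize(a['color'][v-50:v+40,u-60:u+60,::-1],None,fx=6,fy=6,interpolation=cv2.INTER_CUBIC)
cv2.imwrite('pics/c2.png',A)
E
```

```text
t 3.8667 shift cm [  0.06   0.06 -11.3 ] rot [ 0.   -0.05  0.46] w 0.32913865219841076 F [-0.   0.3  5.4]
```

View pics/c2.png

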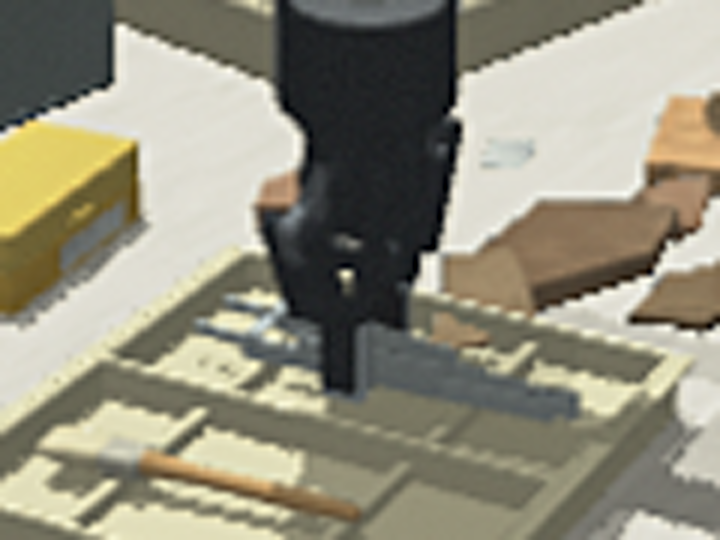

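The fingers straddle the blades at the rests, about (345,355), with the tips slightly closed. Lifting.

Emit:
arm_command(
  steps=[0,0,-0.3,0,0,0,0,0,-0.8,0,0,0,0,0,-2,0,0,0,0,0,-4,0,0,0,0,0,-6,0,0,0,0,0,-8,0,0,0,0,0,-8,0,0,0,0,0,-8,0,0,0],
)

```text
time_s: 4.58
tcp_pos: [0.5787, 0.0885, 0.1183]
tcp_rot: [[0.991, 0.137, 0.003], [0.137, -0.991, 0.0], [0.003, 0.0, -1.0]]
ft_force: [-0.3, 0.3, -1.2]
gripper_width: 0.331
```

```bash
python3 - <<'E'
from h import *
delta([.579,.088,.15],7.4)
a=snap('scene','s3');b=snap('top','t3')
u,v=map(int,proj(a,[.60,.087,.12])); A=cv2.resize(a['color'][v-45:v+45,u-55:u+50,::-1],None,fx=5,fy=5,interpolation=cv2.INTER_CUBIC)
u,v=map(int,proj(b,[.60,.087,.12])); B=cv2.resize(b['color'][v-45:v+45,u-25:u+25,::-1],None,fx=5,fy=5,interpolation=cv2.INTER_CUBIC)
cv2.imwrite('pics/c3.png',np.hstack([A,B]))
E
```

```text
t 4.5833 shift cm [ 0.03  0.06 -3.17] rot [ 0.   -0.15  0.46] w 0.3306185062976005 F [-0.3  0.3 -1.2]
```

View pics/c3.png

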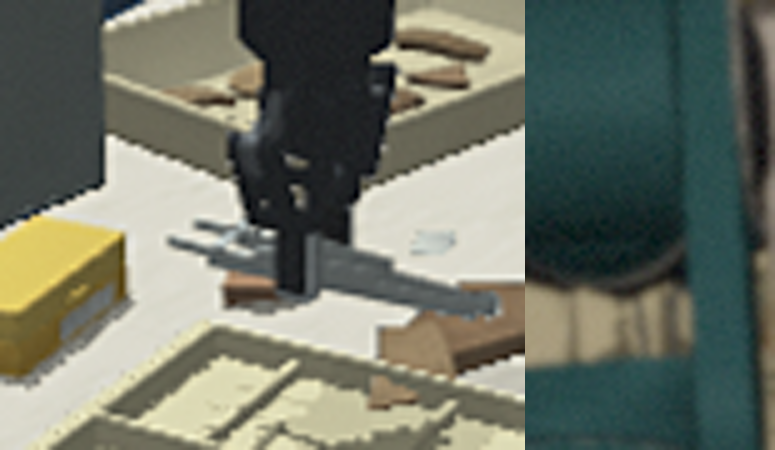

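The tweezers are clear of the tray, held level at the rests, with tips at (170,240)/(200,222). The gap is too coarse to read here, so I'll close to 24.7 mm over the rests and carry them nearer the scene camera to read the gap.

Emit:
arm_command(
  steps=[-0.5,-0.8,-1,0,0,-2,-1.5,-2.5,-3,0,0,-6,-3,-5,-5,0,0,-12,-5,-8,-7,0,0,-18,-7,-11,-9,0,0,-24,-9,-14,-11,0,0,-30,-11,-17.5,-13,0,0,-36,-13,-21,-15,0,0,-42],
  claw=-0.42,
)

```text
time_s: 5.35
tcp_pos: [0.4222, 0.275, 0.2646]
tcp_rot: [[0.64, 0.769, -0.0], [0.769, -0.64, -0.0], [-0.0, -0.0, -1.0]]
ft_force: [0.8, 1.0, 0.0]
gripper_width: 0.293
```

```bash
python3 -c "
from h import *
delta([.211,.549,.41],123)"
```

```text
t 5.35 shift cm [  7.55 -33.76 -14.53] rot [-2.000e-02  0.000e+00 -7.276e+01] w 0.2926671685060326 F [0.8 1.  0. ]
```

Emit:
arm_command(
  steps=[0.7,-3,-1.5,0,0,-7,1.4,-6,-3,0,0,-14,2.1,-9.5,-4.5,0,0,-21,2.8,-13,-6,0,0,-28,3.5,-16.5,-7.5,0,0,-35,4.2,-20,-9,0,0,-42,5,-23,-10.5,0,0,-49,5.5,-25,-11.5,0,0,-54],
)

```text
time_s: 6.02
tcp_pos: [0.266, 0.479, 0.3798]
tcp_rot: [[-0.25, 0.968, -0.0], [0.968, 0.25, 0.0], [0.0, -0.0, -1.0]]
ft_force: [-0.2, 0.9, 0.4]
gripper_width: 0.292
```

```bash
python3 -c "
from h import *
delta([.211,.549,.41],123)"
```

```text
t 6.0167 shift cm [ 8.16 -3.58 -3.01] rot [-1.000e-02 -3.000e-02 -1.855e+01] w 0.29243457846291515 F [-0.2  0.9  0.4]
```

Emit:
arm_command(
  steps=[2,-0.9,-0.7,0,0,-5,4,-1.8,-1.5,0,0,-10,6,-2.7,-2.2,0,0,-15,8,-3.6,-3,0,0,-18.5,8,-3.6,-3,0,0,-18.5,8,-3.6,-3,0,0,-18.5,8,-3.6,-3,0,0,-18.5],
)

```text
time_s: 6.6
tcp_pos: [0.2143, 0.5459, 0.4081]
tcp_rot: [[-0.535, 0.845, -0.0], [0.845, 0.535, -0.001], [-0.001, -0.001, -1.0]]
ft_force: [0.2, 0.5, -0.3]
gripper_width: 0.293
```

```bash
python3 - <<'E'
from h import *
delta([.211,.549,.41],123)
a=snap('scene','s4')
st=robot.get_state();R=np.array(st['tcp_rot']);p=np.array(st['tcp_pos'])+R@[.04,0,.006]
u,v=map(int,proj(a,p)); print(u,v); v=max(v,60);u=max(u,65)
cv2.imwrite('pics/c4.png',cv2.resize(a['color'][v-45:v+55,u-65:u+65,::-1],None,fx=6,fy=6,interpolation=cv2.INTER_CUBIC)); print(u,v)
E
```

```text
t 6.6 shift cm [ 0.44 -0.11 -0.19] rot [-0.04  0.04 -0.63] w 0.2925358199534493 F [ 0.2  0.5 -0.3]
317 195
317 195
```

View pics/c4.png

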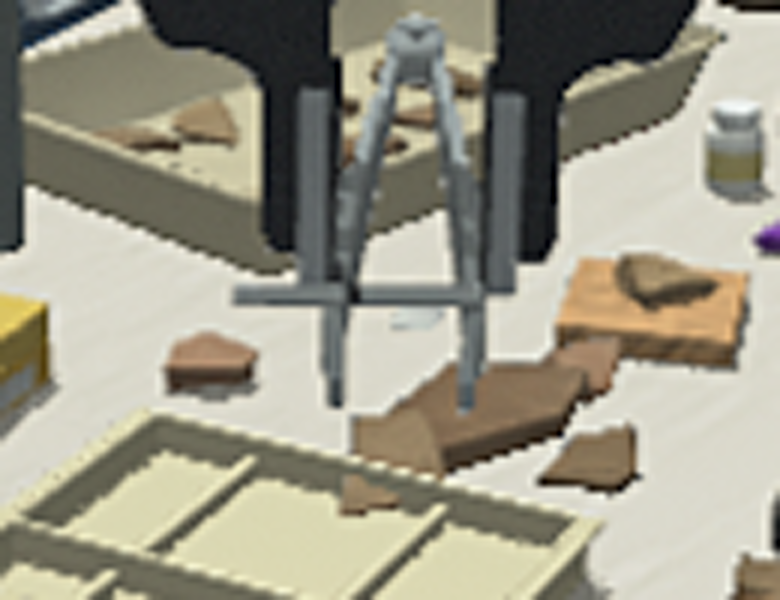

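Clear view: heel at (415,45), strip along y≈295 from x=235 to 490, tips at (336,400) and (466,400). Now a sub-pixel reading of the gap and a look for the mark.

```bash
python3 - <<'E'
from h import *
s=dict(np.load('pics/s4.npz')); c=s['color']
st=robot.get_state();R=np.array(st['tcp_rot']);P=np.array(st['tcp_pos'])
for yy in (.017,.0105,.007,0,-.007,-.0105): print('rest/tip proj',yy,np.round(proj(s,P+R@[.07,yy,.008]),1))
print('gray tip rows'); g=cv2.cvtColor(c,cv2.COLOR_RGB2GRAY)
for v in (210,212,214,216): print(v,g[v,300:336].tolist())
E
python3 - <<'E'
import sys; sys.path.insert(0,'.')
from h import *
s=dict(np.load('pics/s4.npz')); c=s['color'][:,:,::-1]
cv2.imwrite('pics/c5.png',np.vstack([cv2.resize(c[190:222,286:338],None,fx=14,fy=14,interpolation=cv2.INTER_NEAREST)]))
E
```

```text
rest/tip proj 0.017 [298.4 210.1]
rest/tip proj 0.0105 [305.5 210.3]
rest/tip proj 0.007 [309.3 210.5]
rest/tip proj 0 [316.9 210.7]
rest/tip proj -0.007 [324.5 210.9]
rest/tip proj -0.0105 [328.3 211. ]
gray tip rows
210 [218, 217, 215, 216, 226, 147, 93, 113, 103, 162, 213, 220, 216, 215, 215, 216, 215, 215, 214, 214, 214, 214, 215, 218, 221, 228, 177, 145, 140, 123, 116, 87, 128, 153, 151, 148]
212 [213, 214, 215, 216, 222, 196, 132, 116, 109, 165, 213, 219, 216, 215, 215, 215, 215, 215, 215, 216, 218, 219, 222, 228, 181, 119, 105, 109, 116, 118, 117, 87, 113, 118, 112, 113]
214 [216, 215, 216, 216, 218, 230, 155, 76, 73, 162, 215, 219, 215, 214, 214, 215, 216, 218, 219, 221, 227, 180, 116, 103, 107, 112, 111, 112, 102, 94, 91, 109, 117, 115, 115, 116]
216 [215, 215, 215, 216, 218, 227, 149, 71, 69, 158, 213, 217, 215, 214, 215, 218, 221, 228, 172, 140, 116, 102, 106, 111, 113, 114, 114, 118, 99, 90, 85, 107, 115, 115, 115, 115]
```

View pics/c5.png

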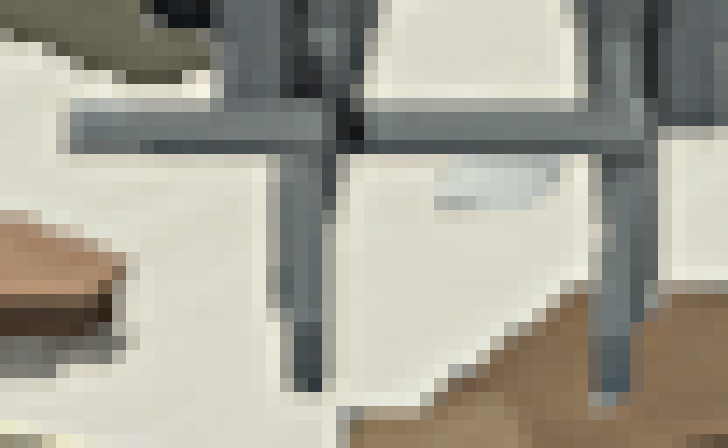

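The dark mark is at crop (350,130), with the pin just to its left. The measured gap is about 17.6 mm, and the opening of 24.9 mm predicts 17.2 mm, so they agree. Closing to about 22.9 mm.

Emit:
arm_command(
  steps=[0,0,0,0,0,0,0,0,0,0,0,0,0,0,0,0,0,0,0,0,0,0,0,0,0,0,0,0,0,0],
  claw=-0.465,
)

```text
time_s: 7.07
tcp_pos: [0.2147, 0.5461, 0.4085]
tcp_rot: [[-0.535, 0.845, 0.0], [0.845, 0.535, 0.0], [0.0, 0.0, -1.0]]
ft_force: [-0.2, 0.2, -1.2]
gripper_width: 0.269
```

```bash
python3 - <<'E'
from h import *
delta([.45,.3,.3],60)
a=snap('scene','s6'); c=a['color']
g=cv2.cvtColor(c,cv2.COLOR_RGB2GRAY)
for v in (213,214,215,216): print(v,g[v,300:336].tolist())
st=robot.get_state();R=np.array(st['tcp_rot']);P=np.array(st['tcp_pos'])
x=[proj(a,P+R@[.07,q,.008])[0] for q in(.007,-.007)];print('mm/px',14/(x[1]-x[0]))
cv2.imwrite('pics/c6.png',cv2.resize(c[190:222,286:338,::-1],None,fx=14,fy=14,interpolation=cv2.INTER_NEAREST))
E
```

```text
t 7.0667 shift cm [-33.38   6.72  10.85] rot [ 0.   -0.   62.33] w 0.26852201158655936 F [-0.2  0.2 -1.2]
213 [215, 216, 215, 216, 216, 219, 230, 155, 85, 86, 129, 207, 220, 216, 215, 215, 214, 215, 217, 218, 221, 225, 179, 146, 120, 106, 104, 103, 93, 119, 119, 116, 115, 115, 116, 114]
214 [215, 215, 216, 216, 215, 218, 228, 152, 76, 76, 128, 207, 221, 215, 215, 214, 215, 219, 219, 220, 227, 179, 117, 101, 107, 110, 98, 87, 83, 106, 115, 114, 115, 114, 115, 115]
215 [214, 215, 215, 215, 215, 217, 227, 164, 89, 77, 128, 206, 220, 216, 215, 217, 217, 220, 224, 230, 180, 113, 101, 106, 108, 142, 115, 89, 82, 102, 114, 112, 111, 113, 114, 116]
216 [215, 215, 216, 216, 216, 217, 226, 165, 84, 69, 123, 204, 218, 213, 215, 217, 222, 227, 174, 140, 116, 101, 107, 110, 112, 150, 119, 84, 106, 119, 113, 114, 113, 115, 115, 115]
mm/px 0.9199049847863724
```

View pics/c6.png

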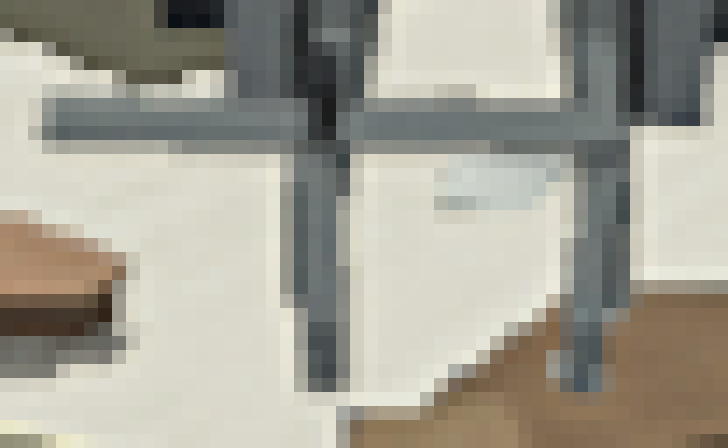

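The tip gap now reads about 14.6 mm, and the opening of 22.8 mm predicts 13.7 mm. The dark mark at (322,125) stands over the right blade and its pin. Now to the cork block, by way of a midpoint.

Emit:
arm_command(
  steps=[-1,0.2,0,0,0,1.5,-3,0.5,0.5,0,0,4,-6,0.9,1,0,0,8,-9.3,1.3,1.4,0,0,12,-12.6,1.7,1.8,0,0,16,-16,2,2.2,0,0,20,-19.3,2.4,2.6,0,0,24,-22.6,2.8,3,0,0,28],
)

```text
time_s: 7.78
tcp_pos: [0.36, 0.3683, 0.3785]
tcp_rot: [[-0.071, 0.997, 0.0], [0.997, 0.071, 0.0], [0.0, 0.0, -1.0]]
ft_force: [0.6, 0.2, -0.7]
gripper_width: 0.27
```

```bash
python3 -c "
from h import *
delta([.5,.15,.33],65)"
```

```text
t 7.7833 shift cm [-22.78  12.41   4.85] rot [ 2.000e-02 -1.000e-02  2.908e+01] w 0.27010104291148834 F [ 0.6  0.2 -0.7]
```

Emit:
arm_command(
  steps=[-2.8,1.5,0.6,0,0,3.6,-5.6,3,1.2,0,0,7.2,-8.4,4.5,1.8,0,0,10.8,-11.2,6,2.4,0,0,14.4,-14,7.5,3,0,0,18,-16.8,9,3.6,0,0,21.6,-19.6,10.5,4.2,0,0,25,-22.4,12,4.8,0,0,29],
)

```text
time_s: 8.45
tcp_pos: [0.4963, 0.154, 0.3304]
tcp_rot: [[0.421, 0.907, 0.0], [0.907, -0.421, -0.0], [0.0, 0.0, -1.0]]
ft_force: [0.3, 1.6, -0.4]
gripper_width: 0.269
```

```bash
python3 -c "
from h import *
delta([.506,-.261,.2],15)"
```

```text
t 8.45 shift cm [-37.23  18.35  13.04] rot [ 2.00e-02 -2.00e-02  5.01e+01] w 0.26905079506493335 F [ 0.3  1.6 -0.4]
```

Emit:
arm_command(
  steps=[-2.8,1.4,1,0,0,4,-5.6,2.8,2,0,0,8,-8.4,4.1,3,0,0,12,-11.2,5.5,4,0,0,16,-14,6.9,5,0,0,20,-16.8,8.3,6,0,0,24,-19.6,9.7,7,0,0,28,-22.4,11,8,0,0,32],
)

```text
time_s: 9.12
tcp_pos: [0.5018, -0.0954, 0.2502]
tcp_rot: [[0.838, 0.546, 0.0], [0.546, -0.838, -0.0], [0.0, 0.0, -1.0]]
ft_force: [0.0, 1.2, 0.3]
gripper_width: 0.267
```

```bash
python3 -c "
from h import *
delta([.506,-.261,.15],15)"
```

```text
t 9.1167 shift cm [-8.68 14.1  10.02] rot [ 0.02 -0.02 18.07] w 0.26714639223727255 F [0.  1.2 0.3]
```

Emit:
arm_command(
  steps=[-1.6,2.6,1.8,0,0,3.6,-3.2,5.2,3.6,0,0,7.2,-4.8,7.8,5.4,0,0,10.8,-6.4,10.4,7.2,0,0,14.4,-8,13,9,0,0,18,-8.7,14.1,10,0,0,18,-8.7,14.1,10,0,0,18,-8.7,14.1,10,0,0,18],
)

```text
time_s: 9.78
tcp_pos: [0.5067, -0.2593, 0.1502]
tcp_rot: [[0.965, 0.264, -0.001], [0.264, -0.965, 0.001], [-0.001, -0.001, -1.0]]
ft_force: [-0.5, -0.2, -0.9]
gripper_width: 0.269
```

```bash
python3 -c "
from h import *
delta([.506,-.261,.075],15)"
```

```text
t 9.7833 shift cm [-0.11  0.16  7.52] rot [-0.06  0.04  0.31] w 0.2691478589958398 F [-0.5 -0.2 -0.9]
```

Emit:
arm_command(
  steps=[0,0.1,1,0,0,0,0,0.1,2.5,0,0,0,0,0.1,4.5,0,0,0,0,0.1,6.5,0,0,0,0,0.1,7.5,0,0,0,0,0.1,7.5,0,0,0,0,0.1,7.5,0,0,0,0,0.1,7.5,0,0,0],
)

```text
time_s: 10.45
tcp_pos: [0.5081, -0.2599, 0.077]
tcp_rot: [[0.964, 0.265, 0.002], [0.265, -0.964, -0.001], [0.001, 0.001, -1.0]]
ft_force: [-0.3, -0.2, 0.2]
gripper_width: 0.27
```

Emit:
arm_command(
  steps=[0,0,0,0,0,0,0,0,0,0,0,0,0,0,0,0,0,0,0,0,0,0,0,0],
)

```text
time_s: 10.78
tcp_pos: [0.5076, -0.26, 0.0759]
tcp_rot: [[0.964, 0.265, 0.001], [0.265, -0.964, -0.0], [0.0, 0.0, -1.0]]
ft_force: [-0.6, -0.3, -0.2]
gripper_width: 0.267
```

```bash
python3 - <<'E'
from h import *
delta([.506,-.261,.075],15)
st=robot.get_state();R=np.array(st['tcp_rot']);P=np.array(st['tcp_pos']);T=P+R@[.07,0,.009]
o=[]
for n in('scene','top'):
    a=snap(n,n+'7'); u,v=proj(a,T); c=a['color'].copy(); print(n,u,v,'T',T)
    u,v=int(u),int(v); o.append(cv2.resize(c[v-50:v+50,u-40:u+40,::-1],None,fx=5,fy=5,interpolation=cv2.INTER_CUBIC))
cv2.imwrite('pics/c7.png',np.hstack(o))
E
```

```text
t 10.7833 shift cm [-0.18  0.05  0.09] rot [ 0.02 -0.03  0.35] w 0.2673694315104701 F [-0.6 -0.3 -0.2]
scene 362.3429146494166 183.03531226354633 T [ 0.57513175 -0.24146991  0.06693468]
top 394.84452961379003 200.50266086679818 T [ 0.57513175 -0.24146991  0.06693468]
```

View pics/c7.png

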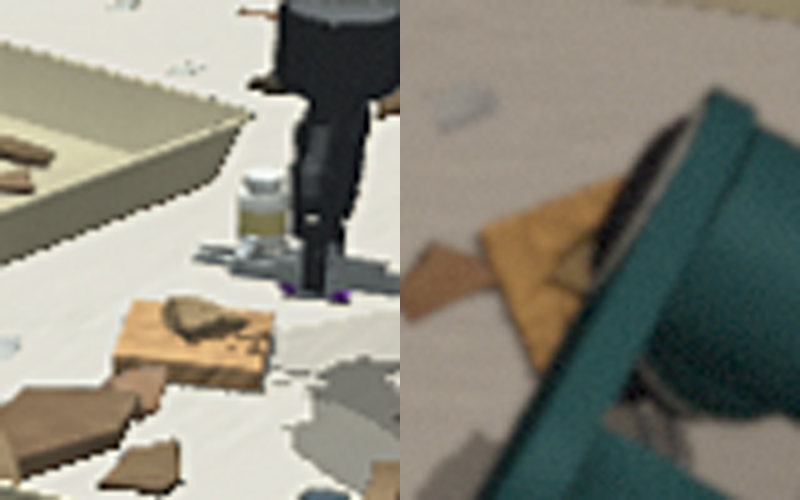

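The tips are at (197,252), where the arm pose predicts (200,250). The tweezers hang level, and the sherd lies on the block at about (203,317) with the pad undisturbed. One check of the sherd's position from this view, then hand in.

```bash
python3 - <<'E'
from h import *
s=dict(np.load('pics/scene7.npz')); print('sherd',ray(s,322+205/5,133+318/5,.025))
st=robot.get_state(); print(st['gripper_width']*85,np.array(st['tcp_rot'])[:,2])
if np.linalg.norm(ray(s,322+205/5,133+318/5,.025)[:2]-[.575,-.241])<.02: robot.finish_job(); print('done')
E
```

```text
sherd [ 0.56821223 -0.23833527  0.025     ]
23.136523811838014 [ 2.25513957e-04 -8.81731635e-05 -9.99999971e-01]
the job is handed in; nothing more can be done
done
```

The tweezers are out of the tray and held level above the sherd at the marked gap. I handed the job in at about 11 s; it gives no verdict.

**What I did:** I gripped the tweezers at the finger rests and lifted them clear of the tray. I then closed them while holding them near the scene camera, where the gap was easier to read, and carried them to the cork block.

**Last checks:**
- **Gap:** at the camera the tips read about 14.6 mm apart, with the dark mark over the right blade at the pin. The gripper opening there predicted 13.7 mm. At hand-in the opening was 23.1 mm against 23 mm at the mark, which is roughly 14.3 mm by the opening. It stayed within about 0.3 mm through the transfer. The gap itself could not be read from the distance of the block.
- **Position:** by the arm pose the tips are at (0.575, -0.241), 67 mm above the table. The last picture agreed to about a pixel.
- **Sherd:** the two cameras place its middle about 8 mm apart, at (0.574, -0.245) and (0.568, -0.238). Either is within 8 mm of the tips.
- **Other objects:** in the last picture the sherd lies on the block. The brush lay undisturbed in the tray during the grasp. I did not look at the loupe again, but the path stayed clear of it.

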